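# Release a tin from the two-lane dispenser

### The job

Each lane of the tin dispenser holds one tin behind a gate. With a fingertip press down the black paddle of the lane that holds the longer tin, keep it down until that tin has rolled out under the lifted gate to the end stop, then let the paddle come back up so that the gate is shut again. Work only the paddle: do not touch or lift the tins, do not press the other paddle, and leave the shorter tin, the bottles and the jar where they are.

Things in the scene. Friction and masses are not known exactly. Their poses are not given: they have to be found in the camera images.
- dispenser: Fixed metal rack, 260 x 184 mm: two lanes, floor sloping 12 degrees. Stands on 4 legs: its underside is 0 to 50 mm above the counter. Origin: in the underside plane, below the levers' pivot, midway between lanes. +x: level, uphill, paddles stick out there; tins roll to -x. z up. Lane a centred at y = +48 mm, b at -48 mm, each 76 mm wide. Gates at x = -112 mm, end stop face at -250 mm. Tops above origin: walls 100 mm, 52 mm before the gates; posts 143 mm.
- lever_a (a joint): Steel rocking lever over lane a (+y side). Pivot 130 mm above the dispenser's origin, along the dispenser's y. 0 = at rest, gate shut; grows as the paddle goes down and the gate up; end stop 0.48 rad (paddle about 50 mm down). A tin passes from about 0.36 rad. A spring returns it to 0 when let go; pressing takes about 2 to 5 N.
- lever_b (a joint): Steel rocking lever over lane b (-y side). Pivot 130 mm above the dispenser's origin, along the dispenser's y. 0 = at rest, gate shut; grows as the paddle goes down and the gate up; end stop 0.48 rad (paddle about 50 mm down). A tin passes from about 0.36 rad. A spring returns it to 0 when let go; pressing takes about 2 to 5 N.
- paddle_a (a point): Centre of the top face of lever a's paddle: black plastic plate 38 mm along the lever x 34 mm wide x 6 mm thick, level at rest with its top 140 mm above the dispenser's origin, 110 mm from the pivot towards dispenser +x; free space under it. Moves with the lever. The other paddle's centre is 96 mm to the side; the gate is at the lever's other end.
- paddle_b (a point): Centre of the top face of lever b's paddle: black plastic plate 38 mm along the lever x 34 mm wide x 6 mm thick, level at rest with its top 140 mm above the dispenser's origin, 110 mm from the pivot towards dispenser +x; free space under it. Moves with the lever. The other paddle's centre is 96 mm to the side; the gate is at the lever's other end.
- long_tin: The longer tin: steel with a pale paper label, 54 mm across and 70 mm long, about 0.2 kg, lying across one lane (either one) against the shut gate, free to roll. Origin at its centre; its y axis is the tin's axis. Behind the gate its origin is at about dispenser x = -83 mm; at the end stop about x = -223 mm. It rolls out in about a second.
- short_tin: The shorter tin: same steel and label, 54 mm across but only 36 mm long, about 0.1 kg, lying across the other lane against its shut gate. Origin at its centre. It must stay there.
- squeeze_bottle: Bystander: white squeeze bottle with a pointed nozzle, 54 mm across, 185 mm tall, standing. Origin at the centre of its underside.
- oil_bottle: Bystander: green glass oil bottle, 66 mm across, 250 mm tall, standing. Origin at the centre of its underside.
- pepper_jar: Bystander: small glass jar with a steel cap, 44 mm across, 85 mm tall, standing. Origin at the centre of its underside.
Not all that is in view belongs to the job. What is shaped like the long_tin but purple or yellow is not meant. Leave any red look-alike of the short_tin alone.

How it is judged (in metres and radians):
On the way, in this order (a step that is already met when the one before it is completed fails the run):
1. the paddle of the longer tin's lane is pressed down and its gate is up (((y of long_tin in the frame of dispenser above 0 m and (value of joint lever_a above 0.25 rad and distance between the grasp point and paddle_a below 0.065 m)) or (y of long_tin in the frame of dispenser below 0 m and (value of joint lever_b above 0.25 rad and distance between the grasp point and paddle_b below 0.065 m)))), for 0.02 s.
2. the longer tin has rolled out to the end stop (x of long_tin in the frame of dispenser below -0.205 m), for 0.1 s.
At the end, for the whole second after the job is handed in: The longer tin lies at rest in its lane against the end stop (within about 18 mm of it), both levers are back at rest (under 0.06 rad, gates shut), and the shorter tin is still behind its gate (x of long_tin in the frame of dispenser between -0.24 and -0.205 m and z of long_tin in the frame of dispenser below 0.065 m and (y of long_tin in the frame of dispenser between 0.02 and 0.08 m or y of long_tin in the frame of dispenser between -0.08 and -0.02 m) and linear speed of long_tin below 0.03 m/s and value of joint each of lever_a, lever_b below 0.06 rad and x of short_tin in the frame of dispenser above -0.1 m and z of short_tin in the frame of dispenser below 0.1 m); the robot touches nothing.
It fails at once if the other lane's paddle is pressed (over 0.12 rad) ((y of long_tin in the frame of dispenser above 0 m and value of joint lever_b above 0.12 rad) or (y of long_tin in the frame of dispenser below 0 m and value of joint lever_a above 0.12 rad)).
It fails at once if the robot touches a tin (contact force between any of the fingers, the arm and long_tin above 0.3 N or contact force between any of the fingers, the arm and short_tin above 0.3 N).
It fails at once if a tin is lifted (z of any of long_tin, short_tin in the frame of dispenser above 0.105 m).
It fails at once if the shorter tin is displaced by over 20 mm (distance of short_tin from where it was at the start of the episode above 0.02 m).
It fails at once if a bystander is displaced by over 20 mm (distance of any of squeeze_bottle, oil_bottle, pepper_jar from where it was at the start of the episode above 0.02 m).
It also fails if it takes over 29 s, if anything falls off the work surface, if the arm or the gripper's body presses on something with over 40 N, if the wrist force passes 120 N, or if a joint passes its speed limit or range.

### The arm

A 6-joint arm with a two-finger parallel gripper is mounted at the origin on the work surface. World frame = base frame: x ahead of the robot, y to its left, z up, the work surface at z = 0. Lengths are in mm, angles in degrees, forces in N, time in s.
With the tool pointing down it reaches from about 300 to 850 mm from the base axis. Payload 4.2 kg.
Tool frame: the origin (TCP) lies between the finger pads; the fingertips stand 14 mm ahead of it and the grasp point (between the pads) lies 5 mm behind it (env.finger_overhang is the distance from the TCP to the fingertips, in mm); z points along the fingers, y is the line along which they close (so a half turn about z gives the same grasp; the last joint's range is limited). The gripper opens to 91 mm and grips with 3 to 60 N. Pads are 32 mm wide; open, the fingers measure 118 mm over their backs; the gripper's body (76 mm by 178 mm) begins 60 mm behind the grasp point.
Start: joints at [-71.562, 18.312, 89.639, -0, 72.044, -1.146], TCP at [192.735, -541.755, 194.676] pointing down, gripper open.
Joint ranges: [-177.97, 177.97], [-48.28, 115.42], [12.27, 149.76], [-77.06, 257.06], [2.81, 150.46], [-146.56, 146.56]. Speed limits (degrees/s): [147.25, 147.25, 180, 180, 180, 180].

### API

Orientations are given as [roll, pitch, yaw] about the fixed x, y, z axes, in that order (R = Rz(yaw) Ry(pitch) Rx(roll)).
In Python, from workcell import status, cams, env, finder gives the robot as it stands.
- The arm moves only by the tool apply_moves, never from a script. Its argument "increments" is a list of rows, each a list of 7 numbers: the opening, from -1 (shut) to 1 (fully open), then the shift along the world's x, y, z in m, then the turn, a rotation vector about the world's x, y, z in degrees. In form: [[gripper, x, y, z, ax, ay, az], ...]. A call has 1 to 5 rows; each row shifts and turns the commanded pose from where the row before left it; what a row does not reach is not made up. A row lasts 1/12 s, in which the tool goes at most 41.7 mm and 7.16 degrees, less where a joint would pass 70% of its speed; a pose out of reach is approached as far as the arm can. A call with a gripper value outside its range is refused whole. The fingers move at their own pace and stop on an object; "newtons" is the grip in N (left out, the last holds). Time passes only in rows, so rows that do not move let the fingers close. It gives the time, the measured TCP pose, the force, the opening and the grip force at its end, in the units of the state.
- status.state(): the state, without advancing time (a new reading comes with each control period).
- cams.grab_frame(name): name is "scene" or "top" or "wrist"; returns a dict with "color" (400x640x3 uint8, red, green, blue), "intrinsics" (3x3 intrinsics, pixels), "R" (3x3) and "t" (3): a world point X has camera coordinates R X + t. Camera axes: x right, y down, z forward; pixel columns grow to the right and rows downward; lengths in mm; the calibration is good to about 2 mm. The wrist camera is an equidistant fisheye: a pixel r from the principal point sees the ray r / f radians off the axis. A picture is of the moment at which its call begins. There is no depth.
- env.job_done(): hands the job in; it is judged then, once.
Trained networks look in the newest picture that a camera, given by its name, has taken for a name from the list of things; names that differ only in an ending like _2 or _b are one class to them, and where a whole thing is asked for, a point or a joint stands for the part that bears it (a point fixed in the world has none). Each returns a list of dicts, best first, with "score" (0 to 1); they miss things now and then, are a little off and sometimes report something else, mostly with a low value. They report only what shows in the picture. A call takes as long as a camera call. They do not tell look-alikes from the thing itself.
- finder.boxes_of(query, camera): "rect" ([left, top, width, height] in pixels, round what is visible of it).
- finder.trace(query, camera): "pixels" (400x640 bool, what is visible of it) and "rect" ([left, top, width, height] in pixels, round what is visible of it).
The state is a dict: "time_s": time; "qpos": joint angles; "qvel": joint speeds; "effort": joint torques, N m; "ee_pos": TCP position; "ee_rot": TCP orientation; "force": force on the tool from outside, world axes, zero at the start; "torque": the same for the moment, N m; "gripper_width": finger opening in mm; "gripper_force": force on a finger pad.
Only numpy, scipy, OpenCV 4.12 (cv2) and the standard library are available. Lean on these libraries where they do the work, as an engineer would, in place of code of your own. Each camera call takes 0.05 s, during which the arm holds its last target. There are 200 camera calls.

## Working session

There is one attempt and no reset: what is moved stays moved. The work goes in short steps, Python scripts to look and compute and a tool call to move; the robot and the scene stay as the last step left them, time stands still between calls to the robot, and variables do not carry over. Pictures are saved under pics/ and viewed, at most 10 in all, crops included, and the job is handed in when it is done.

Besides the shell and the picture viewer there is one more tool, called after "Request:" as a command line: name --pt "numbers of a row" for each row, then --argument value for the rest. apply_moves: Moves the arm, as the interface text tells. Its arguments: {"type":"object","properties":{"increments":{"type":"array","items":{"type":"array","items":{"type":"number"}}},"newtons":{"type":"number"}},"required":["increments"]}

```bash
mkdir -p pics; python3 - <<'E'
from workcell import status,cams,env,finder
import cv2
for c in ["scene","top"]:
    f=cams.grab_frame(c); cv2.imwrite(f"pics/{c}0.png",f["color"][:,:,::-1])
    print(c,f["intrinsics"].tolist(),f["R"].round(4).tolist(),f["t"].round(1).tolist())
    for q in ["dispenser","paddle_a","long_tin","short_tin","squeeze_bottle","oil_bottle","pepper_jar"]:
        print(q,[(d["rect"],round(d["score"],2)) for d in finder.boxes_of(q,c)])
print(status.state()["time_s"],env.finger_overhang)
E
```

```text
scene [[405.94150008248334, 0.0, 318.00341806206563], [0.0, 405.94150008248334, 196.18968588972092], [0.0, 0.0, 1.0]] [[-0.6859, 0.7277, 0.0081], [0.5698, 0.5439, -0.616], [-0.4526, -0.4179, -0.7877]] [394.9, -226.4, 1376.9]
dispenser [([205.5, 158.5, 160.3, 99.0], 0.79)]
paddle_a [([253.7, 181.7, 104.7, 36.5], 0.91), ([268.0, 155.0, 99.5, 33.1], 0.58)]
long_tin [([359.2, 181.7, 30.0, 20.2], 0.91), ([272.2, 165.9, 26.1, 19.0], 0.82), ([306.7, 153.9, 28.3, 18.8], 0.53)]
short_tin [([257.8, 195.9, 29.4, 21.4], 0.86), ([304.6, 267.3, 24.1, 27.0], 0.77)]
squeeze_bottle [([464.5, 254.7, 43.2, 46.1], 0.7)]
oil_bottle [([406.6, 313.6, 56.3, 68.1], 0.55)]
pepper_jar []
top [[462.62609169491833, 0.0, 315.4791044839277], [0.0, 462.62609169491833, 201.46848760671904], [0.0, 0.0, 1.0]] [[0.0547, -0.9985, -0.0006], [-0.9772, -0.0534, -0.2054], [0.2051, 0.0118, -0.9787]] [-38.1, 557.0, 1336.6]
dispenser [([270.1, 137.8, 145.3, 94.9], 0.68)]
paddle_a [([285.4, 183.0, 84.8, 38.8], 0.94), ([273.7, 149.6, 91.0, 45.6], 0.62), ([336.2, 164.2, 19.1, 14.1], 0.22)]
long_tin [([356.0, 247.3, 21.7, 24.6], 0.75), ([342.8, 186.6, 25.2, 23.3], 0.71), ([288.7, 254.4, 23.1, 21.6], 0.68)]
short_tin [([334.0, 166.0, 21.9, 12.7], 0.71), ([274.9, 152.4, 21.0, 18.1], 0.71)]
squeeze_bottle [([156.5, 222.6, 33.9, 24.2], 0.65)]
oil_bottle [([157.1, 131.2, 41.1, 43.3], 0.74)]
pepper_jar [([454.3, 183.3, 23.2, 14.9], 0.78), ([334.9, 164.7, 21.6, 14.0], 0.65), ([286.2, 184.7, 89.3, 42.4], 0.62), ([273.2, 150.3, 87.6, 45.0], 0.45)]
0.8 14.0
```

```bash
python3 - <<'E'
import cv2
a=cv2.imread("pics/top0.png")[110:290,240:480]; b=cv2.imread("pics/scene0.png")[130:310,190:430]
cv2.imwrite("pics/c1.png",cv2.resize(a,(800,600),interpolation=2)); cv2.imwrite("pics/c2.png",cv2.resize(b,(800,600),interpolation=2))
E
```

```text
(no output)
```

View pics/c1.png

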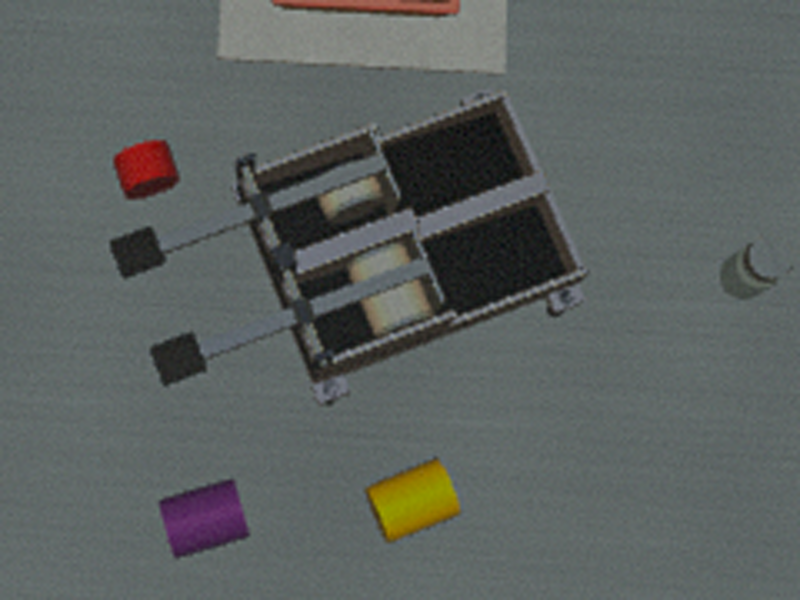

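View pics/c2.png

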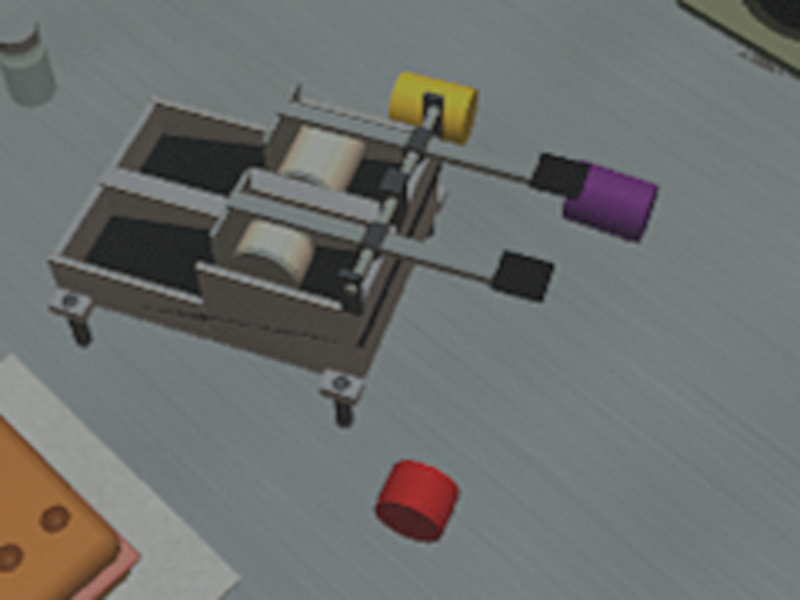

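View pics/top0.png

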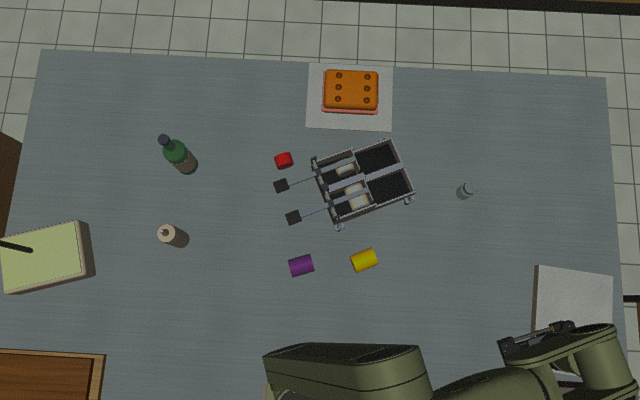

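The top crop (scale 3.33) shows two pale tins in the rack.
- The longer one is in the near lane at about (358,197) in the full image, split visually by its lever. Its paddle is at (293,217).
- The short tin is at (345,170), with its paddle at (281,185).
- Look-alikes: purple (301,265), yellow (364,260) and red (284,160). None of these is in the rack.

In the scene crop, the long lane's paddle is at (358,182) and the other at (347,213). The long tin is confirmed in the upper lane.

```bash
cat > h.py <<'E'
from workcell import status,cams,env,finder
import cv2,numpy as np
def tri(S,T):
    P=[]
    for c in ["scene","top"]:
        f=cams.grab_frame(c); P.append(f["intrinsics"]@np.c_[f["R"],f["t"]])
    X=cv2.triangulatePoints(P[0],P[1],np.array(S,float).T,np.array(T,float).T)
    X=(X[:3]/X[3]).T
    for x,s,t in zip(X,S,T):
        e=[np.linalg.norm((p@np.r_[x,1])[:2]/(p@np.r_[x,1])[2]-q) for p,q in zip(P,(s,t))]
        print(x.round(1),np.round(e,1))
    return X
E
python3 - <<'E'
from h import *
sc=lambda x,y:(190+x/3.3333,130+y/3.3333); tp=lambda x,y:(240+x/3.3333,110+y/3.3333)
# paddle long, paddle other, end-stop corner far, end stop corner near, post near, post far
X=tri([sc(561,175),sc(523,276),sc(52,263),sc(155,101),sc(433,100),sc(352,275)],
    [tp(178,358),tp(137,251),tp(503,97),tp(583,273),tp(321,357),tp(246,160)])
d=X[1]-X[0]; print(np.linalg.norm(d[:2]),np.degrees(np.arctan2(d[1],d[0])))
E
```

```text
[485.3  48.6 178.8] [0. 0.]
[573.6  88.3 178.4] [0.1 0.1]
[ 761.4 -228.2   80.3] [0.8 0.5]
[ 597.6 -300.9   86.3] [0.2 0.1]
[493.7 -69.6 177.8] [0.9 0.6]
[656.2   2.5 180.7] [0.1 0.1]
96.77880588965742 24.186328329966244
```

```bash
python3 - <<'E'
from h import *
from scipy.spatial.transform import Rotation as R
s=status.state();print(s["ee_rot"],s["ee_pos"],s["time_s"])
M=R.from_euler("xyz",s["ee_rot"],degrees=True).as_matrix();print(M.round(2), np.degrees(np.arctan2(M[1,1],M[0,1])))
E
```

```text
[1.79994668e+02 1.49563831e-03 1.95812641e+01] [ 192.70678932 -541.763242    194.68132826] 0.9
[[ 0.94  0.34  0.  ]
 [ 0.34 -0.94 -0.  ]
 [-0.    0.   -1.  ]] -70.41873578511643
```

Request:
apply_moves --pt "-1 0 0 0.035 0 0 0" --pt "-1 0 0 0.035 0 0 0" --pt "-1 0 0 0.03 0 0 0"

```text
time_s: 1.15
ee_pos: [192.7, -541.7, 296.4]
ee_rot: [180.0, -0.0, 19.6]
force: [0.2, -1.3, 0.5]
gripper_width: 74.1
gripper_force: 0.0
```

Request:
apply_moves --pt "-1 0.0146 0.0295 0 0 0 4.73" --pt "-1 0.0146 0.0295 0 0 0 4.73" --pt "-1 0.0146 0.0295 0 0 0 4.73" --pt "-1 0.0146 0.0295 0 0 0 4.73" --pt "-1 0.0146 0.0295 0 0 0 4.73"

```text
time_s: 1.57
ee_pos: [266.1, -392.8, 294.7]
ee_rot: [180.0, -0.0, 43.4]
force: [0.2, -0.4, 0.4]
gripper_width: 40.5
gripper_force: 0.0
```

Request:
apply_moves --pt "-1 0.0146 0.0295 0 0 0 4.73" --pt "-1 0.0146 0.0295 0 0 0 4.73" --pt "-1 0.0146 0.0295 0 0 0 4.73" --pt "-1 0.0146 0.0295 0 0 0 4.73" --pt "-1 0.0146 0.0295 0 0 0 4.73"

```text
time_s: 1.98
ee_pos: [339.1, -245.2, 294.9]
ee_rot: [180.0, 0.0, 67.1]
force: [1.4, -0.2, -0.8]
gripper_width: 7.8
gripper_force: 0.0
```

Request:
apply_moves --pt "-1 0.0146 0.0295 0 0 0 4.73" --pt "-1 0.0146 0.0295 0 0 0 4.73" --pt "-1 0.0146 0.0295 0 0 0 4.73" --pt "-1 0.0146 0.0295 0 0 0 4.73" --pt "-1 0.0146 0.0295 0 0 0 4.73"

```text
time_s: 2.4
ee_pos: [412.1, -97.7, 294.9]
ee_rot: [180.0, 0.0, 90.8]
force: [0.0, -0.4, -0.2]
gripper_width: 0.4
gripper_force: 0.0
```

Request:
apply_moves --pt "-1 0.0146 0.0295 0 0 0 4.73" --pt "-1 0.0146 0.0295 0 0 0 4.73" --pt "-1 0.0146 0.0295 0 0 0 4.73" --pt "-1 0.0146 0.0295 0 0 0 4.73" --pt "-1 0.0146 0.0295 0 0 0 4.73"

```text
time_s: 2.82
ee_pos: [485.1, 49.9, 294.8]
ee_rot: [180.0, 0.0, 114.4]
force: [0.9, -0.8, 0.3]
gripper_width: 0.6
gripper_force: 0.0
```

Request:
apply_moves --pt "-1 0 0 -0.03 0 0 0" --pt "-1 0 0 -0.03 0 0 0" --pt "-1 0 0 0 0 0 0"

```text
time_s: 3.07
ee_pos: [481.0, 48.6, 229.4]
ee_rot: [-179.4, -0.2, 114.3]
force: [-1.1, -0.7, -1.1]
gripper_width: 0.3
gripper_force: 0.0
```

```bash
python3 - <<'E'
from h import *
s=cams.grab_frame("scene")["color"][130:310,220:460,::-1]
w=cams.grab_frame("wrist")["color"][:,:,::-1]
cv2.imwrite("pics/p3.png",np.hstack([cv2.resize(s,(400,300)),cv2.resize(w,(400,300))]))
print(status.state()["ee_pos"],status.state()["ee_rot"])
E
```

```text
[484.35777306  48.21760967 234.63476345] [-1.79916432e+02 -3.15175086e-02  1.14182907e+02]
```

View pics/p3.png

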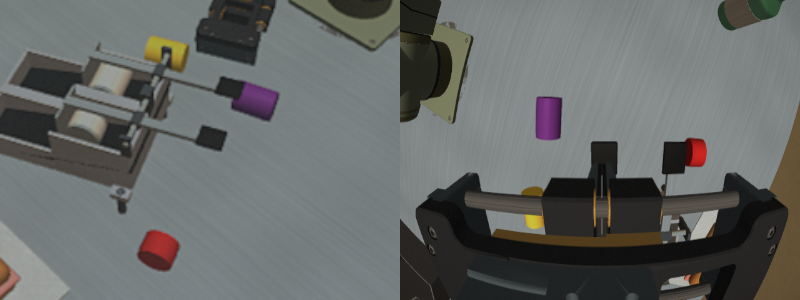

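The left panel shows the gripper above the long lane's paddle. In the wrist view, that paddle (604,155) lines up laterally with the fingers, and the other paddle at (675,157) is clear. Pressing now.

Request:
apply_moves --pt "-1 0 0 -0.03 0 0 0" --pt "-1 0 0 -0.013 0 0 0" --pt "-1 0 0 -0.012 0 0 0" --pt "-1 0 0 -0.012 0 0 0" --pt "-1 0 0 -0.012 0 0 0"

```text
time_s: 3.58
ee_pos: [486.4, 48.2, 158.0]
ee_rot: [179.7, 0.0, 114.1]
force: [-2.1, 1.5, 3.8]
gripper_width: 0.5
gripper_force: 1.7
```

Request:
apply_moves --pt "-1 0 0 -0.004 0 0 0" --pt "-1 0 0 0 0 0 0" --pt "-1 0 0 0 0 0 0" --pt "-1 0 0 0 0 0 0" --pt "-1 0 0 0 0 0 0"

```text
time_s: 4.0
ee_pos: [485.5, 48.1, 152.7]
ee_rot: [179.9, 0.1, 114.2]
force: [0.2, -0.2, 1.6]
gripper_width: 0.4
gripper_force: 0.7
```

Request:
apply_moves --pt "-1 0 0 0 0 0 0" --pt "-1 0 0 0 0 0 0" --pt "-1 0 0 0 0 0 0" --pt "-1 0 0 0 0 0 0" --pt "-1 0 0 0 0 0 0"

```text
time_s: 4.42
ee_pos: [485.4, 48.1, 152.1]
ee_rot: [179.9, 0.1, 114.2]
force: [1.4, -1.3, 2.6]
gripper_width: 0.6
gripper_force: 1.4
```

Request:
apply_moves --pt "-1 0 0 0 0 0 0" --pt "-1 0 0 0 0 0 0" --pt "-1 0 0 0 0 0 0" --pt "-1 0 0 0 0 0 0" --pt "-1 0 0 0 0 0 0"

```text
time_s: 4.83
ee_pos: [485.0, 48.3, 151.7]
ee_rot: [180.0, 0.0, 114.2]
force: [1.4, -1.4, 3.3]
gripper_width: 0.6
gripper_force: 1.4
```

```bash
python3 - <<'E'
from h import *
s=cams.grab_frame("scene")["color"][130:280,180:380,::-1]
w=cams.grab_frame("top")["color"][110:260,240:440,::-1]
cv2.imwrite("pics/p4.png",np.hstack([cv2.resize(s,(400,300)),cv2.resize(w,(400,300))]))
E
```

```text
(no output)
```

View pics/p4.png

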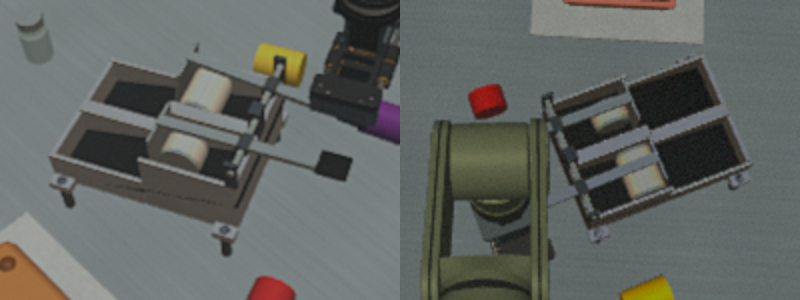

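The long lane's lever is tilted, but the tin at (207,92) in the left panel is still behind the gate. I'll press a little deeper.

Request:
apply_moves --pt "-1 0 0 -0.005 0 0 0" --pt "-1 0 0 0 0 0 0" --pt "-1 0 0 0 0 0 0" --pt "-1 0 0 0 0 0 0" --pt "-1 0 0 0 0 0 0"

```text
time_s: 5.35
ee_pos: [483.8, 48.4, 146.1]
ee_rot: [-179.9, -0.1, 114.2]
force: [-0.2, 0.2, -0.3]
gripper_width: 0.8
gripper_force: 0.0
```

Request:
apply_moves --pt "-1 0 0 0 0 0 0" --pt "-1 0 0 0 0 0 0" --pt "-1 0 0 0 0 0 0" --pt "-1 0 0 0 0 0 0" --pt "-1 0 0 0 0 0 0"

```text
time_s: 5.77
ee_pos: [484.6, 48.2, 146.7]
ee_rot: [-180.0, -0.0, 114.2]
force: [-0.2, -0.4, 0.5]
gripper_width: 0.7
gripper_force: 0.0
```

Request:
apply_moves --pt "-1 0 0 0 0 0 0" --pt "-1 0 0 0 0 0 0" --pt "-1 0 0 0 0 0 0" --pt "-1 0 0 0 0 0 0" --pt "-1 0 0 0 0 0 0"

```text
time_s: 6.18
ee_pos: [484.7, 48.3, 146.7]
ee_rot: [180.0, -0.0, 114.2]
force: [-0.4, 0.3, -0.0]
gripper_width: 0.3
gripper_force: 0.0
```

```bash
python3 - <<'E'
from h import *
s=cams.grab_frame("scene")["color"][130:280,180:380,::-1]
w=cams.grab_frame("top")["color"][110:260,240:440,::-1]
cv2.imwrite("pics/p5.png",np.hstack([cv2.resize(s,(400,300)),cv2.resize(w,(400,300))]))
E
```

```text
(no output)
```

View pics/p5.png

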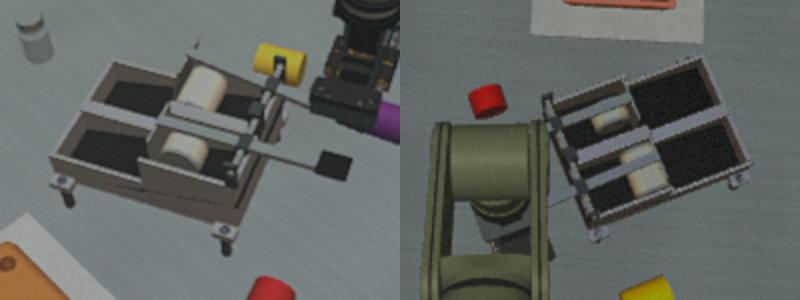

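The force reads zero and the tin has moved slightly. I need a closer look at the gate and fingertips.

```bash
python3 - <<'E'
from h import *
s=cams.grab_frame("scene")["color"][135:225,255:375,::-1]
cv2.imwrite("pics/p6.png",np.vstack([cv2.resize(s,(800,600),interpolation=2)]))
f=cams.grab_frame("wrist");cv2.imwrite("pics/w6.png",f["color"][:,:,::-1])
E
```

```text
(no output)
```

View pics/p6.png

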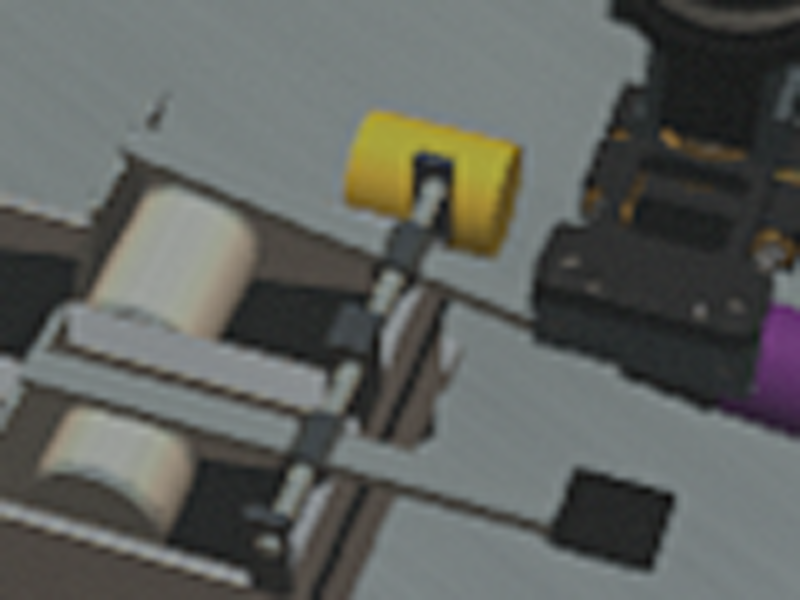

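View pics/w6.png

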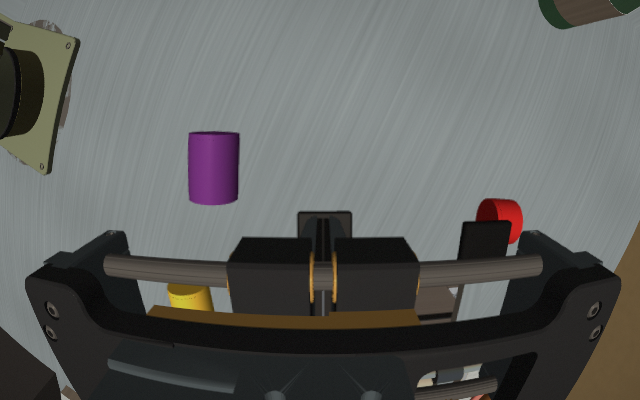

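```bash
cat >> h.py <<'E'
X0=np.array([485.3,48.6]); xd=np.array([-.41,.912]); yd=np.array([-.912,-.41])
O=np.r_[X0-110*xd-48*yd,38.5]
D=np.array([np.r_[xd,0],np.r_[yd,0],[0,0,1]]).T
def W(p): return O+D@np.array(p,float)
def lev(r,y,h,th): return W([r*np.cos(th)+h*np.sin(th),y,130-r*np.sin(th)+h*np.cos(th)])
def proj(f,X):
    c=f["R"]@X+f["t"];K=f["intrinsics"]
    return (K[:2,:2]@(c[:2]/c[2])+K[:2,2]).round(1)
def fish(f,X):
    c=f["R"]@X+f["t"];K=f["intrinsics"];r=np.hypot(*c[:2]);a=np.arctan2(r,c[2])
    return (K[0,0]*a*c[:2]/r+K[:2,2]).round(1)
E
python3 - <<'E'
from h import *
s=cams.grab_frame("scene");w=cams.grab_frame("wrist")
print(O)
for th in [0,.1,.2,.3,.4,.48]:
    print(th,"end",proj(s,lev(-112,48,3,th)),"b",proj(s,lev(-112,-48,3,th)),"wrist",[fish(w,lev(129,y,10,th)) for y in (31,65)], "scene pad",[proj(s,lev(r,48,10,th)) for r in (91,129)])
print([ (x,proj(s,W([x,48,30-.2*0+ (x+250)*.2126+5]))) for x in (-83,-95,-110,-130)])
st=status.state();print(st["ee_pos"],st["force"],st["torque"])
tip=np.r_[st["ee_pos"][:2],st["ee_pos"][2]-14];print("tip disp",D.T@(tip-O))
E
```

```text
[574.176 -32.04   38.5  ]
0 end [274.9 162.3] b [259.6 189.6] wrist [array([355.7, 218.4]), array([293.6, 218.4])] scene pad [array([350.8, 180.6]), array([365.8, 184.6])]
0.1 end [274.9 159.4] b [259.4 186.8] wrist [array([353.5, 210.7]), array([295.6, 210.7])] scene pad [array([350.8, 183. ]), array([365.4, 187.9])]
0.2 end [275.3 156.5] b [259.7 184.1] wrist [array([351.5, 205.9]), array([297.3, 206. ])] scene pad [array([350.4, 185.3]), array([364.5, 191.1])]
0.3 end [276.1 153.9] b [260.4 181.5] wrist [array([349.7, 203.7]), array([298.9, 203.7])] scene pad [array([349.6, 187.5]), array([363.1, 194. ])]
0.4 end [277.3 151.3] b [261.5 179.1] wrist [array([348.2, 203.5]), array([300.3, 203.5])] scene pad [array([348.6, 189.5]), array([361.4, 196.7])]
0.48 end [278.6 149.5] b [262.8 177.3] wrist [array([347. , 204.6]), array([301.3, 204.7])] scene pad [array([347.5, 191. ]), array([359.6, 198.7])]
[(-83, array([286.6, 180.8])), (-95, array([282.6, 180.3])), (-110, array([277.5, 179.6])), (-130, array([270.8, 178.8]))]
[484.74564474  48.24550274 146.67326338] [ 0.12699523  0.44132587 -0.63085795] [ 0.0020445  -0.10454589 -0.01252687]
tip disp [109.88682415  48.64342787  94.17326338]
```

```bash
python3 - <<'E'
from h import *
f=cams.grab_frame("scene")
print([(d["rect"],round(d["score"],2)) for d in finder.boxes_of("long_tin","scene")])
print([(d["rect"],round(d["score"],2)) for d in finder.boxes_of("paddle_a","scene")])
now=f["color"][:,:,::-1]; cv2.imwrite("pics/now7.png",now)
ini=cv2.imread("pics/scene0.png"); p4=cv2.imread("pics/p4.png")[:,:400]
x,y=265,140
c=lambda im:cv2.resize(im[y:y+75,x:x+100],(400,300),interpolation=2)
p4c=cv2.resize(p4[(y-130)*2:(y-130)*2+150,(x-180)*2:(x-180)*2+200],(400,300),interpolation=2)
g=cv2.resize(cv2.imread("pics/w6.png")[190:330,230:417],(400,300),interpolation=2)
g=np.clip(g.astype(float)*2.2,0,255).astype(np.uint8)
cv2.imwrite("pics/cmp.png",np.vstack([np.hstack([c(ini),p4c]),np.hstack([c(now),g])]))
E
```

```text
[([362.4, 181.4, 26.5, 22.4], 0.86), ([271.2, 162.1, 20.1, 24.1], 0.7), ([310.3, 151.9, 23.9, 20.1], 0.6)]
[([268.5, 149.5, 95.5, 46.9], 0.93), ([251.1, 178.9, 106.1, 38.0], 0.82), ([466.9, 254.9, 40.8, 46.4], 0.6)]
```

View pics/cmp.png

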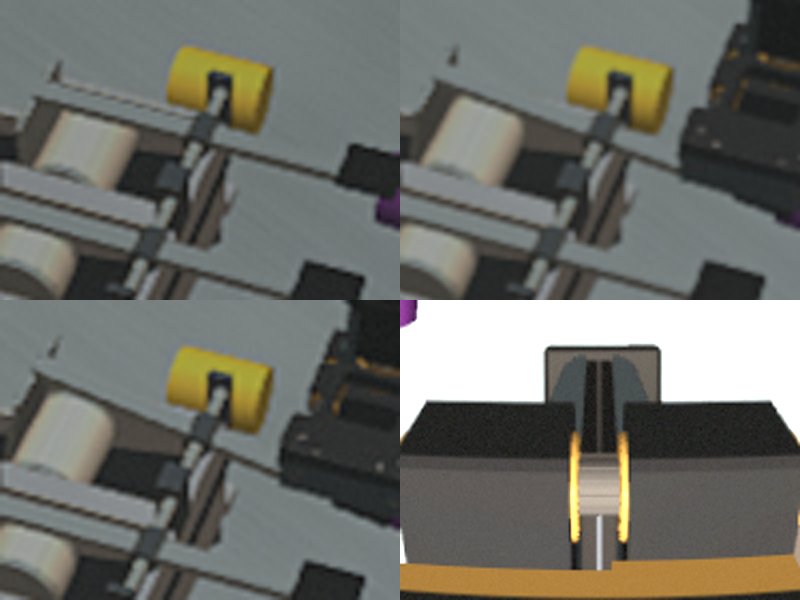

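The lower-left panel, compared with the upper-left (start), shows the gate end raised only about 5 px (0.2–0.3 rad) and the tin leaning forward about 10 mm. I'll check where the fingertips project.

```bash
python3 - <<'E'
from h import *
s=cams.grab_frame("scene");w=cams.grab_frame("wrist");st=status.state()
e=np.array(st["ee_pos"])
for h in (-14,0,5,65): print(h,"scene",proj(s,e+[0,0,h]),"panel",(proj(s,e+[0,0,h])-[265,140])*4+[0,300],"wrist",fish(w,e+[0,0,h]), "wpanel",(fish(w,e+[0,0,h])-[230,190])*2.14+[400,300])
print([ (k,fish(w,np.r_[X,k])) for X in (W([129,31,0])[:2],W([129,65,0])[:2]) for k in (178,150,130)])
C=-w["R"].T@w["t"];print("cam disp",D.T@(C-O),"axis",D.T@w["R"][2],w["intrinsics"][0])
print("purple", finder.boxes_of("long_tin","wrist")[:3])
# initial reference: rest paddle b in wrist
print("b rest",[fish(w,lev(129,y,10,0)) for y in (-31,-65)])
E
```

```text
-14 scene [356.8 193.9] panel [367.2 515.6] wrist [323.3 223. ] wpanel [599.662 370.62 ]
0 scene [357.2 190.5] panel [368.8 502. ] wrist [323.3 230.1] wpanel [599.662 385.814]
5 scene [357.4 189.2] panel [369.6 496.8] wrist [323.4 232.9] wpanel [599.876 391.806]
65 scene [359.5 173.4] panel [378.  433.6] wrist [323.6 279.7] wpanel [600.304 491.958]
[(178, array([355.6, 218.1])), (150, array([351.2, 203.8])), (130, array([348.6, 195.8])), (178, array([293.7, 218.1])), (150, array([297.6, 203.9])), (130, array([299.9, 195.9]))]
cam disp [183.81135461  48.94848128 299.97995376] axis [-2.63243376e-01  7.70715999e-04 -9.64723545e-01] [309.70691629   0.         322.65556531]
purple [{'rect': [191.2, 130.4, 47.9, 76.3], 'score': 0.96}, {'rect': [166.2, 280.7, 46.4, 29.4], 'score': 0.79}]
b rest [array([459.8, 217. ]), array([506.7, 215.9])]
```

Request:
apply_moves --pt "-1 0 0 -0.003 0 0 0" --pt "-1 0 0 0 0 0 0" --pt "-1 0 0 0 0 0 0"

```text
time_s: 7.03
ee_pos: [484.9, 48.2, 143.7]
ee_rot: [180.0, 0.0, 114.2]
force: [0.7, -0.8, 1.2]
gripper_width: 0.5
gripper_force: 0.4
```

```bash
cat > chk.py <<'E'
from h import *
F=[]
for k in range(4):
    f=cams.grab_frame("scene"); st=status.state(); F.append(st["force"])
print("F",np.mean(F,0).round(1),"z",round(st["ee_pos"][2],1),"t",st["time_s"])
for q in ("long_tin","paddle_a"): print(q,[np.round(d["rect"],1).tolist() for d in finder.boxes_of(q,"scene") if d["score"]>.4])
t=cams.grab_frame("top"); print("top",[np.round(d["rect"],1).tolist() for d in finder.boxes_of("long_tin","top") if d["score"]>.4])
for x in (-83,-95,-223):
    X=W([x,48,30+(x+223)*.2126]); print(x,"pred scene",proj(f,X),"top",proj(t,X))
E
python3 chk.py
```

```text
F [ 0.7 -0.2  0.8] z 143.7 t 7.2333
long_tin [[308.3, 152.0, 26.1, 21.7], [364.8, 182.4, 21.6, 21.2], [265.8, 162.5, 25.7, 23.6]]
paddle_a [[267.5, 152.3, 95.9, 44.8], [253.2, 181.0, 105.1, 37.8]]
top [[353.4, 183.8, 20.4, 24.0], [355.5, 246.2, 21.4, 24.3]]
-83 pred scene [286.9 183.4] top [356.4 198.8]
-95 pred scene [282.8 182.8] top [360.1 197.5]
-223 pred scene [241.4 177.4] top [398.6 184.5]
```

The tin is creeping forward, about 20 mm so far, so it is almost under the gate edge. I'll press slightly further.

Request:
apply_moves --pt "-1 0 0 -0.003 0 0 0" --pt "-1 0 0 0 0 0 0" --pt "-1 0 0 0 0 0 0" --pt "-1 0 0 0 0 0 0" --pt "-1 0 0 0 0 0 0"

```text
time_s: 7.85
ee_pos: [484.7, 48.3, 140.6]
ee_rot: [180.0, -0.0, 114.2]
force: [0.9, -0.4, 1.3]
gripper_width: 0.4
gripper_force: 0.5
```

```bash
python3 chk.py
```

```text
F [ 0.2 -0.3  1.4] z 140.6 t 8.05
long_tin [[369.2, 183.7, 20.0, 19.6], [254.3, 161.1, 33.9, 26.7], [309.0, 152.6, 26.7, 20.0], [267.4, 147.9, 91.5, 50.6]]
paddle_a [[265.0, 149.8, 98.5, 44.7], [253.9, 181.1, 102.9, 39.3]]
top [[356.2, 244.8, 20.5, 24.5], [357.2, 180.0, 20.7, 23.5]]
-83 pred scene [286.9 183.4] top [356.4 198.8]
-95 pred scene [282.8 182.8] top [360.1 197.5]
-223 pred scene [241.4 177.4] top [398.6 184.5]
```

Request:
apply_moves --pt "-1 0 0 -0.003 0 0 0" --pt "-1 0 0 0 0 0 0" --pt "-1 0 0 0 0 0 0" --pt "-1 0 0 0 0 0 0" --pt "-1 0 0 0 0 0 0"

```text
time_s: 8.67
ee_pos: [484.9, 48.1, 137.9]
ee_rot: [180.0, 0.0, 114.2]
force: [0.7, -1.4, 3.5]
gripper_width: 0.6
gripper_force: 1.6
```

Request:
apply_moves --pt "-1 0 0 0 0 0 0" --pt "-1 0 0 0 0 0 0" --pt "-1 0 0 0 0 0 0" --pt "-1 0 0 0 0 0 0" --pt "-1 0 0 0 0 0 0"

```text
time_s: 9.08
ee_pos: [484.8, 48.2, 137.7]
ee_rot: [180.0, 0.0, 114.2]
force: [1.6, -0.6, 4.1]
gripper_width: 0.3
gripper_force: 1.6
```

```bash
python3 chk.py
```

```text
F [ 0.5 -1.5  3.9] z 137.7 t 9.2833
long_tin [[306.2, 154.6, 28.8, 20.3], [223.8, 158.3, 27.7, 26.4], [366.0, 182.0, 22.1, 22.8]]
paddle_a [[252.1, 181.5, 107.8, 39.5]]
top [[355.7, 246.1, 19.3, 23.3], [386.8, 171.0, 26.5, 26.5], [303.5, 139.7, 114.6, 91.3]]
-83 pred scene [286.9 183.4] top [356.4 198.8]
-95 pred scene [282.8 182.8] top [360.1 197.5]
-223 pred scene [241.4 177.4] top [398.6 184.5]
```

The tin is at (400,184) in the top view, which is the predicted end-stop position. Releasing the paddle and backing off.

Request:
apply_moves --pt "-1 0 0 0.012 0 0 0" --pt "-1 0 0 0.012 0 0 0" --pt "-1 0 0 0.012 0 0 0" --pt "-1 0 0 0.015 0 0 0" --pt "-1 0 0 0.02 0 0 0"

```text
time_s: 9.9
ee_pos: [482.7, 48.7, 207.4]
ee_rot: [-179.7, -0.2, 114.2]
force: [-0.4, -0.6, -0.0]
gripper_width: 0.3
gripper_force: 0.0
```

Request:
apply_moves --pt "-1 0 0 0.03 0 0 0" --pt "-1 0 0 0.03 0 0 0" --pt "-1 -0.02 0.02 0.03 0 0 0" --pt "-1 -0.03 0.02 0 0 0 0" --pt "-1 -0.03 0.02 0 0 0 0"

```text
time_s: 10.32
ee_pos: [404.1, 109.2, 299.3]
ee_rot: [179.9, -0.1, 114.1]
force: [-0.5, 0.2, 0.1]
gripper_width: 0.5
gripper_force: 0.0
```

Request:
apply_moves --pt "-1 0 0 0 0 0 0" --pt "-1 0 0 0 0 0 0" --pt "-1 0 0 0 0 0 0" --pt "-1 0 0 0 0 0 0" --pt "-1 0 0 0 0 0 0"

```text
time_s: 10.73
ee_pos: [405.3, 107.9, 298.1]
ee_rot: [-179.9, -0.0, 114.1]
force: [0.6, 0.6, 0.2]
gripper_width: 0.6
gripper_force: 0.0
```

```bash
python3 chk.py; python3 - <<'E'
from h import *
s=cams.grab_frame("scene")["color"][130:280,180:380,::-1]
w=cams.grab_frame("top")["color"][110:260,240:440,::-1]
cv2.imwrite("pics/p9.png",np.hstack([cv2.resize(s,(400,300)),cv2.resize(w,(400,300))]))
E
```

```text
F [ 0.6 -0.3  0.3] z 298.4 t 10.9333
long_tin [[225.8, 157.0, 27.6, 26.8], [358.4, 183.1, 27.4, 19.7]]
paddle_a [[254.8, 180.4, 101.3, 37.5], [268.9, 157.0, 100.2, 29.0]]
top [[354.5, 247.9, 19.9, 22.6], [389.1, 170.7, 24.7, 25.2], [286.6, 255.1, 25.7, 19.4]]
-83 pred scene [286.9 183.4] top [356.4 198.8]
-95 pred scene [282.8 182.8] top [360.1 197.5]
-223 pred scene [241.4 177.4] top [398.6 184.5]
```

View pics/p9.png

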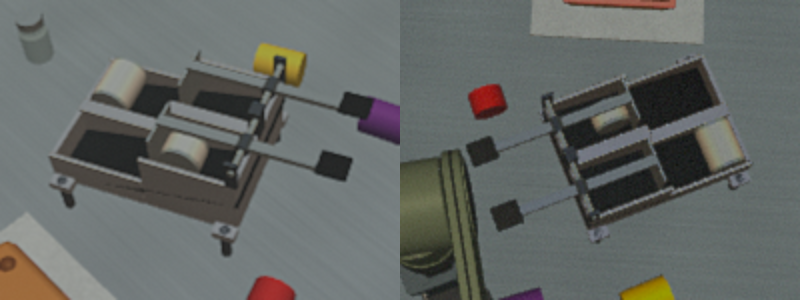

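The long tin lies at the end stop ((120,85) left panel, (718,145) right panel). Both levers are at rest, the short tin is still behind its gate at (183,152), and the gripper is clear.

```bash
python3 -c "
from workcell import env;print(env.job_done())"
```

```text
the job is handed in; nothing more can be done
None
```

The job is handed in, with no verdict returned: the last picture shows the longer tin at the end stop, both levers back at rest, the shorter tin still behind its gate, and the arm clear.

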